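Centre two second-hand goods on the scanning plate and fire the scanner

TASK

Take the phone and the small watch box it lies on, and set each of them down gently on the scanning plate, right way up, in the bay that fits it: centred and square between the stops, with even gaps all round. When both stand there and you have let go of them, squeeze the trigger of the clamped scanner all the way in and release it. Do not drop the goods or shift any of the other things on the table.

Things in the scene. Friction and masses are not known exactly. Their poses are not given: they have to be found in the camera images.
- phone: Black phone in a thick case, a flat slab 150 (its x) x 66 (its y) x 12 mm (z), about 0.19 kg, loose. It starts lying screen up across the top of the watch box, turned somewhat relative to it. Origin: centre of its underside; z up.
- watchbox: Closed dark-wood watch box with a brass seam line, 92 (its x) x 62 (its y) x 56 mm high (z), about 0.22 kg, loose; it is one solid piece and its lid does not open. It stands on the table in one of three places, at any yaw, with the phone lying on top. Origin: centre of its underside.
- stage: Fixed aluminium plate 250 (x) x 240 (y) x 10 mm on the table. Two bays marked off by dark steel stops 14 mm high: a bar at each end (along y), two 12 mm round posts on each long side, the middle of the long sides free for fingers. Lamp posts 160 mm high, 18 mm wide, on the corners (-115, 110) and (115, -110) mm. Origin: centre of its underside; the bays' long direction is its y.
- phone_bay (a point): Centre of the larger bay, on the plate's top face, at (60, 0, 10) mm in the plate's frame, farther from the robot. Clear space between stops 170 mm along the plate's y, 86 mm along its x; side posts 50 mm from the bay's centre along y. The phone goes here, long side along the plate's y (either way round).
- box_bay (a point): Centre of the smaller bay, on the plate's top face, at (-60, 0, 10) mm in the plate's frame, nearer the robot. Clear space between stops 112 mm along the plate's y, 82 mm along its x; side posts 32 mm from the bay's centre along y. The watch box goes here, long side along the plate's y (either way round).
- scanner: Grey hand scanner fixed head down on a steel foot, left (+y) of the plate. Origin: on the table under it; its window looks along its own -y, roughly at the plate. Foot and head reach 45 mm to each side in x, -66 to +65 mm in y, 103 mm up. Above the head the pistol grip stands upright: 34 mm (x), faces at y = 0 and +30 mm, top at 215 mm.
- squeeze (a point): Where to bring the TCP to squeeze the trigger: 185 mm above the table, at x 0, y 9 mm of the scanner, midway between the grip's back and the pressed trigger. Come from above, gripper wide open, closing along the scanner's y: one finger behind the grip (+y), one in front of the trigger (-y). Here grip and trigger measure about 59 mm released, 45 mm pressed.
- trigger (a joint): Scanner trigger: black upright blade 22 mm wide, 8 mm thick, 85 mm long in front (-y) of the grip, hinged at its lower end (112 mm above the table), leaning away from the grip. 0 rad = released, 0.2 rad = all the way in; a spring returns it. About 9 N at its upper half presses it fully; a 25 N grip is ample.
- clock: Copper alarm clock with two bells, 90 mm wide, 50 mm deep, 134 mm high, loose bystander; stands in one of the three places. Origin: centre of its underside.
- candlestick: Slender brass candlestick, 220 mm high, foot 64 mm and cup 32 mm in diameter, loose bystander, easily knocked over; stands to the right of the plate, between it and two of the three places for the goods. Origin: centre of its underside.
- binoculars: Opera glasses lying flat, 95 (x) x 88 (y) x 40 mm, loose bystander; in one of the three places. Origin: centre of its underside. (Beyond the plate, 0.74 m and more ahead of the robot, also lie a heavy green cash box 92 mm high and a wooden tray of spectacles 35 mm high, both fixed.)
Things that resemble listed ones, but are neither listed nor needed, are in the scene too. Of the things that look like the watchbox, take the one that is nearest to the robot's base at the start.

How it is judged:
By the outcome, as a careful person would: the job done as asked, in the order asked, and still so for the second after the job is handed in, with the robot touching nothing.
It also fails if it takes over 69 s, if anything falls off the work surface, if the arm or the gripper's body presses on something with over 40 N, if the wrist force passes 120 N, or if a joint passes its speed limit or range.

ROBOT

A 6-joint arm with a two-finger parallel gripper is mounted at the origin on the work surface. World frame = base frame: x ahead of the robot, y to its left, z up, the work surface at z = 0. Lengths are in m, angles in degrees, forces in N, time in s.
With the tool pointing down it reaches from about 0.3 to 0.75 m from the base axis. Payload 8.5 kg.
Tool frame: the origin (TCP) lies between the finger pads, 19 mm behind the fingertips; this is the grasp point; z points along the fingers, y is the line along which they close (so a half turn about z gives the same grasp; the last joint's range is limited). The gripper opens to 85 mm and grips with 20 to 120 N. Pads are 22 mm wide; open, the fingers measure 114 mm over their backs; the gripper's body (76 mm by 85 mm) begins 54 mm behind the grasp point. The pads swing forward as they close: fully open they stand 13 mm farther back than shut.
Start: joints at [-87.107, 21.807, 74.336, -0, 83.858, -12.336], TCP at [0.144, -0.531, 0.25] pointing down, gripper open.
Joint ranges: [-178.18, 178.18], [-50.72, 133.34], [12.68, 142.11], [-81.47, 261.47], [9.98, 163.14], [-165.26, 165.26]. Speed limits (degrees/s): [136.94, 136.94, 180, 180, 180, 180].

INTERFACE

Orientations are given as a 3x3 rotation matrix whose columns are the frame's x, y, z axes.
In Python, from rig import observe, get_image, camera_params, close_job gives the robot as it stands.
- The arm moves only by the shell command python3 -m handwheel 'ROWS' [OPENING] [FORCE]. ROWS is JSON, a list of rows, each a list of 2 entries, a list of its own where there are three numbers: the shift along the tool's x, y, z as a fraction of full scale, then the turn, a rotation vector about the tool's x, y, z as a fraction of full scale. In form: [[[dx, dy, dz], [ax, ay, az]], ...]. A call has 1 to 10 rows; each row is the pose to reach, as a shift and turn from the pose commanded when the call began, along the tool's axes at that moment, turning the shorter way round; what a row does not reach only later rows make up. Full scale, the value 1, is 0.5 m for a shift and pi rad for a turn. A row lasts 1/10 s, in which the tool goes at most 50 mm and 8.59 degrees, less where a joint would pass 70% of its speed; a pose out of reach is approached as far as the arm can. A call with a number of a shift or a turn outside -1 to 1 is refused whole. A call with a gripper value outside its range is refused whole. OPENING is the opening, from 0 (shut) to 1 (fully open), set as the call begins (- or left out, the last holds). The fingers move at their own pace and stop on an object; FORCE is the grip in N (left out, the last holds). Time passes only in rows, so rows that repeat a pose let the fingers close. It gives the time, the measured TCP pose, the force, the opening and the grip force at its end, in the units of the state.
- observe(): the state, without advancing time (a new reading comes with each control period).
- get_image(name): name is "side" or "top"; returns (picture, depth): 480x640x3 uint8, red, green, blue; 480x640 float32, m along the optical axis (not along the pixel's ray), 0 where there is no reading.
- camera_params(name): a dict with "K" (3x3 intrinsics, pixels), "R" (3x3) and "t" (3): a world point X has camera coordinates R X + t. Camera axes: x right, y down, z forward; pixel columns grow to the right and rows downward; lengths in m; the calibration is good to about 2 mm. A picture is of the moment at which its call begins. camera_params takes no time and is no camera call.
- close_job(): hands the job in; it is judged then, once.
The state is a dict: "time_s": time; "q": joint angles; "qvel": joint speeds; "joint_efforts": joint torques, N m; "position": TCP position; "tool_rot": TCP orientation; "ft_force": force on the tool from outside, world axes, zero at the start; "wrist_torque": the same for the moment, N m; "grip_width": finger opening in m; "gripper_force": force on a finger pad.
Only numpy, scipy, OpenCV 4.12 (cv2) and the standard library are available. Lean on these libraries where they do the work, as an engineer would, in place of code of your own. Each camera call takes 0.05 s, during which the arm holds its last target. There are 200 camera calls.

## Working session

There is one attempt and no reset: what is moved stays moved. The work goes in short steps, Python scripts to look and compute and a shell command to move; the robot and the scene stay as the last step left them, time stands still between calls to the robot, and variables do not carry over. Pictures are saved under pics/ and viewed, at most 10 in all, crops included, and the job is handed in when it is done.

```bash
ls; mkdir -p pics
python3 - <<'E'
from rig import *
import cv2,numpy as np
for n in("top","side"):
    p,d=get_image(n); cv2.imwrite(f"pics/{n}0.png",p[:,:,::-1]); np.savez(f"{n}0.npz",p=p,d=d)
    c=camera_params(n); print(n,np.round(c["K"],1).tolist(),np.round(c["R"],3).tolist(),np.round(c["t"],3).tolist())
s=observe();print(s["time_s"],s["position"],np.round(s["tool_rot"],3).tolist())
E
```

```text
pics
top [[527.1, 0.0, 315.6], [0.0, 527.1, 242.4], [0.0, 0.0, 1.0]] [[0.016, -1.0, -0.019], [-0.981, -0.012, -0.195], [0.195, 0.022, -0.981]] [-0.066, 0.525, 1.264]
side [[549.8, 0.0, 319.9], [0.0, 549.8, 242.1], [0.0, 0.0, 1.0]] [[-0.967, -0.254, -0.021], [-0.143, 0.609, -0.78], [0.211, -0.751, -0.625]] [0.471, 0.224, 1.129]
0.1 [ 0.14445877 -0.53045896  0.24946727] [[0.965, 0.263, -0.0], [0.263, -0.965, 0.001], [0.0, -0.001, -1.0]]
```

View pics/top0.png

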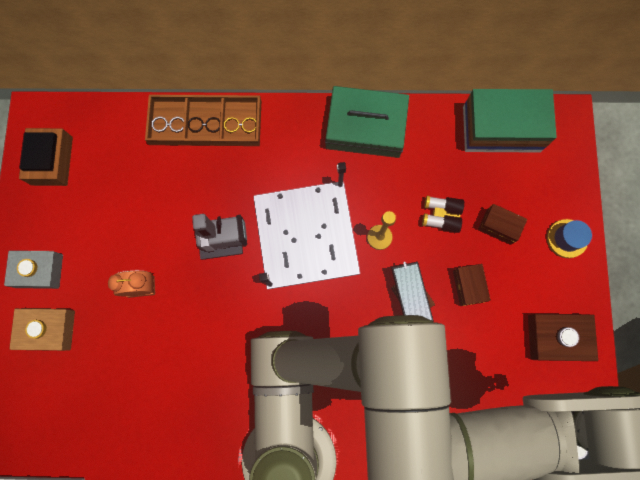

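View pics/side0.png

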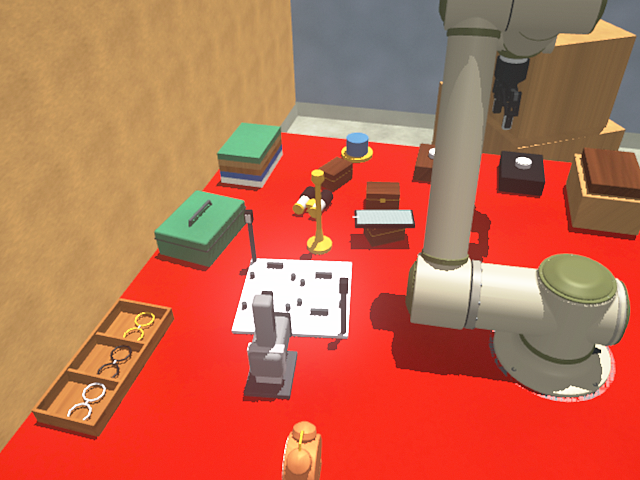

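Top view: the phone lies at (412,291) on a dark box. Three boxes look like the watch box: the one under the phone (side view 385,235), one at top (470,284), and one at top (502,222). The plate is at (306,236), scanner (218,236) and candlestick (380,236). I'll measure these and confirm the box in a crop.

```bash
cat > h.py <<'E'
from rig import *
import cv2,numpy as np
def cloud(n,f=None):
    if f: z=np.load(f); p,d=z["p"],z["d"]
    else: p,d=get_image(n)
    c=camera_params(n);K,R,t=[np.array(c[k]) for k in("K","R","t")]
    v,u=np.mgrid[:480,:640]
    X=np.stack([(u-K[0,2])*d/K[0,0],(v-K[1,2])*d/K[1,1],d],-1)
    W=(X-t)@R; W[d==0]=np.nan
    return p,W
def rect(pts):
    r=cv2.minAreaRect((pts*1000).astype(np.float32)); (cx,cy),(a,b),th=r
    if a<b: a,b,th=b,a,th+90
    return np.round([cx,cy,a,b,(th+90)%180-90],1)
def proj(n,P):
    c=camera_params(n);q=np.atleast_2d(P)@np.array(c["R"]).T+np.array(c["t"]);q=q@np.array(c["K"]).T
    return q[:,:2]/q[:,2:]
E
python3 - <<'E'
from h import *
for n in("top","side"):
    p,W=cloud(n,n+"0.npz"); x,y,z=W[...,0],W[...,1],W[...,2]
    s=p.astype(int); red=(s[...,0]>120)&(s[...,1]<50)
    print(n,"table z",np.nanmedian(z[red&(x>.3)&(x<.8)&(abs(y)<.4)]))
    # white plate
    m=(s.min(-1)>150)&(abs(z-.01)<.012)&(x>.3)&(x<.8)&(abs(y)<.25)
    print("plate",m.sum(),rect(W[m][:,:2]),np.median(z[m]))
    # components of stuff above table
    m=((z>.018)&(x>.2)&(x<.9)&(y>-.6)&(y<.5)).astype(np.uint8)
    k,l,st,_=cv2.connectedComponentsWithStats(m)
    for i in range(1,k):
        if st[i,4]>60:
            q=l==i; zz=z[q]; zm=np.percentile(zz,95); tq=q&(abs(z-zm)<.008)
            print(st[i],"ztop",round(zm,3),rect(W[tq][:,:2]),"all",rect(W[q][:,:2]))
    print({nm:proj(n,P).round(0).tolist() for nm,P in dict(phone=[.4,-.25,.06]).items()})
def crop(n,x0,x1,y0,y1,k):
    return cv2.resize(np.load(n+"0.npz")["p"][y0:y1,x0:x1,::-1],None,fx=k,fy=k,interpolation=cv2.INTER_CUBIC)
a=crop("side",290,430,150,270,5);cv2.imwrite("pics/c1.png",a)
E
```

```text
top table z -8.49525858755215e-05
plate 8123 [557.  -31.4 250.3 239.2  10.2] 0.009995136530824523
[ 464   94   72   57 3595] ztop 0.104 [ 842.9 -524.6  150.8  114.3   89.9] all [ 842.2 -524.4  151.   115.6   89.9]
[ 325   98   84   59 4100] ztop 0.08 [ 844.5 -185.7  199.1  135.1   83. ] all [ 843.6 -185.   201.   136.7   83.1]
[145 104 115  40 983] ztop 0.039 [848.2 248.3 301.7 103.   90. ] all [848.3 248.5 302.  103.1 -90. ]
[337 162   9  24 150] ztop 0.162 [ 687.6 -118.5   20.2   17.1  -80.2] all [ 687.6 -118.5   20.2   17.1  -80.2]
[ 422  196   42   37 1084] ztop 0.042 [ 610.6 -382.1   94.    81.2   81.2] all [ 612.4 -383.2   96.4   88.5   81.4]
[ 480  204   47   40 1119] ztop 0.06 [ 582.1 -529.4   93.    63.9   65.4] all [ 582.4 -529.2   92.9   65.3   64.5]
[371 211  25  36 421] ztop 0.222 [ 549.7 -221.3   27.7   27.6   55.2] all [ 549.7 -218.6   47.7   47.2   31.6]
[ 192  214   55   38 1587] ztop 0.215 [537.9 196.   33.5  30.6  10. ] all [540.5 174.3 119.2  65.7 -80.4]
[  251   262   200   147 14696] ztop 0.685 [ 250.1 -188.4  102.6   64.9    3.3] all [ 278.9 -148.8  468.4  229.
[... 1481 characters left out ...]
.2   10.3] all [ 628.8 -105.    39.4   13.2   10.3]
[315 272  17   6  75] ztop 0.027 [505.2 -98.7  38.   13.2  13.1] all [505.  -98.1  37.8  14.1  14.1]
[338 278  10  55 376] ztop 0.161 [421.1  61.3  20.2  15.7 -77.3] all [430.7  23.6  98.5  16.1 -75.4]
[ 246  291   46   92 2941] ztop 0.214 [536.2 200.1  34.2  30.3  10.4] all [539.6 178.4 120.4  68.6 -80.7]
[  44  300  129  132 2191] ztop 0.037 [847.4 249.4 303.8 105.2 -90. ] all [847.2 249.6 304.2 105.6 -90. ]
[310 308  18   6  77] ztop 0.027 [484.5  20.8  37.8  11.2   9.4] all [484.5  20.8  37.8  11.2   9.4]
[ 282  422   40   58 1909] ztop 0.124 [412.5 391.   79.4  34.4 -83. ] all [413.2 391.9  85.5  52.  -83.3]
{'phone': [[379.0, 229.0]]}
```

View pics/c1.png

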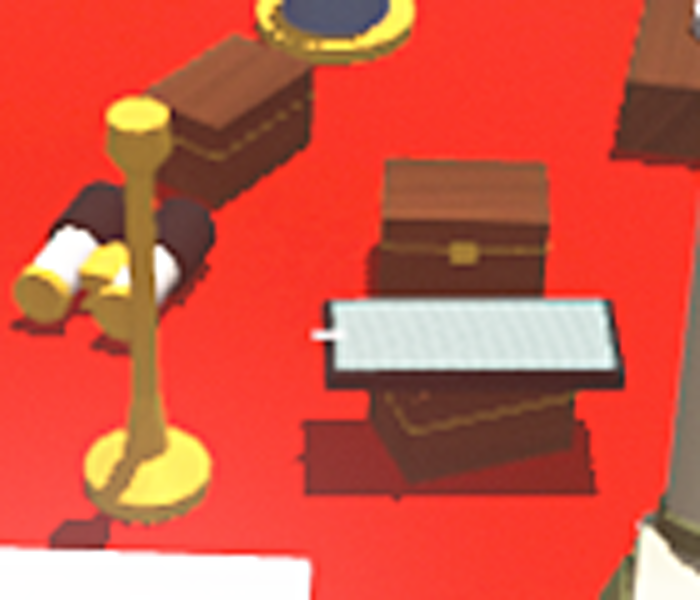

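The crop confirms it: the phone lies on the box at side (385,238), about 0.49 m from the base. The look-alikes at (382,195) and (325,175) in the same view are 0.62 m and 0.79 m away, so the box under the phone is the one meant. Next I'll refine the box yaw, plate and scanner poses.

Run:
```python
from h import *
from scipy.optimize import least_squares
# box faces (side view), vertical walls under the phone
p,W=cloud("side","side0.npz"); x,y,z=W[...,0],W[...,1],W[...,2]
v,u=np.mgrid[:480,:640]
m=(u>355)&(u<415)&(v>222)&(v<250)&(z>.008)&(z<.05)
P=W[m]; print(m.sum(), rect(P[:,:2]))
H=cv2.convexHull((P[:,:2]*1000).astype(np.float32))[:,0]
# fit corner: two perpendicular faces visible from camera
C=P[:,:2]*1000
cam=-np.array(camera_params("side")["R"]).T@np.array(camera_params("side")["t"])
best=[]
def cost(q):
    c,s=np.cos(q[2]),np.sin(q[2]); d=(C-q[:2])@np.array([[c,-s],[s,c]])
    e=np.maximum(abs(d[:,0])-46,abs(d[:,1])-31); return e
for th in range(0,180,10):
    r=least_squares(cost,[P[:,0].mean()*1000,P[:,1].mean()*1000-20,np.radians(th)],loss="soft_l1")
    best.append((r.cost,*r.x[:2].round(1),round(np.degrees(r.x[2])%180,1)))
print(sorted(best)[:4])
# phone top in both views
for n in("top","side"):
    p,W=cloud(n,n+"0.npz"); x,y,z=W[...,0],W[...,1],W[...,2]
    m=(x>.3)&(x<.5)&(y>-.4)&(y<-.2)&(z>.06)&(z<.08)
    # erode removes mixed pixels
    print(n,m.sum(),np.nanmedian(z[m]),rect(W[m][:,:2]))
    m=(z>.2)&(z<.23)&(y>.15)&(y<.25)&(x>.45)&(x<.6); print("grip top",rect(W[m][:,:2]),np.median(z[m]),W[m].mean(0))
    m=(z>.09)&(z<.108)&(y>.1)&(y<.28)&(x>.45)&(x<.6); print("head",rect(W[m][:,:2]))
    m=(z>.005)&(z<.25)&(y>.08)&(y<.3)&(x>.45)&(x<.63); print("all",rect(W[m][:,:2]))
    # stops on plate
    s=p.astype(int); m=((s.max(-1)<110)&(z>.012)&(z<.03)&(abs(y+.03)<.12)&(x>.42)&(x<.7)).astype(np.uint8)
    k,l,st,ce=cv2.connectedComponentsWithStats(m)
    print([ (W[l==i][:,:2].mean(0)*1000).round(1).tolist()+[int(st[i,4])] for i in range(1,k) if st[i,4]>5])
```

```text
469 [ 393.2 -272.3  108.1   53.     2.5]
[(np.float64(440.11252272425634), np.float64(395.8), np.float64(-298.2), np.float64(32.6)), (np.float64(440.11252272425634), np.float64(395.8), np.float64(-298.2), np.float64(32.6)), (np.float64(440.1125227242564), np.float64(395.8), np.float64(-298.2), np.float64(32.6)), (np.float64(440.1125227242564), np.float64(395.8), np.float64(-298.2), np.float64(32.6))]
top 1484 0.0683906110759819 [ 404.2 -296.1  150.4   74.7   13.4]
grip top [537.2 196.3  34.8  30.5   6.6] 0.21364421347927104 [0.53687538 0.19504001 0.21316423]
head [540.6 174.4 119.3  65.1 -79.9]
all [540.4 185.6 210.9 179.3  89.7]
[[685.9, -115.9, 8], [671.0, -61.0, 14], [653.8, 37.1, 13], [628.9, -107.4, 38], [598.4, 66.3, 38], [574.9, -77.6, 10], [557.1, 20.4, 9], [547.7, -64.2, 9], [537.1, -1.4, 12], [507.3, -99.6, 36], [485.7, 17.5, 33], [456.4, -80.1, 9], [444.5, -17.8, 9]]
side 1071 0.06835459918635271 [ 398.1 -288.6  154.2   74.1   14.5]
grip top [536.2 200.4  34.8  30.7  10.5] 0.21379267948132197 [0.53394446 0.20341364 0.21181462]
head [539.4 178.2 120.   68.2 -80.7]
all [543.4 182.9 205.6 172.8 -89.9]
[[683.6, -114.1, 16], [627.0, -102.5, 35], [667.5, -55.0, 11], [518.5, -92.5, 7], [490.3, -97.6, 7], [571.8, -72.0, 10], [545.0, -59.1, 8], [533.3, 3.4, 11], [649.8, 42.7, 13], [553.5, 26.6, 14], [483.4, 22.4, 46], [422.5, 64.0, 10]]
```

```bash
cat >> h.py <<'E'
def go(x,y,z,yaw):
    "print row for target TCP (m) with tool down, tool-x at yaw deg"
    s=observe();R=np.array(s["tool_rot"]);d=np.array([x,y,z])-s["position"]
    c,n=np.cos(np.radians(yaw)),np.sin(np.radians(yaw))
    T=np.array([[c,n,0],[n,-c,0],[0,0,-1]])
    rv=cv2.Rodrigues(R.T@T)[0].ravel()
    print("row",(R.T@d/.5).round(4).tolist(),(rv/np.pi).round(4).tolist(),"dist mm",round(np.linalg.norm(d)*1e3),"t",s["time_s"])
E
python3 -c "
from h import *
go(.401,-.292,.18,14)"
```

```text
row [0.6203, -0.3252, 0.1395] [-0.0004, -0.0001, 0.0068] dist mm 357 t 0.1
```

```bash
python3 -m handwheel '[[[0.62,-0.325,0.139],[0,0,0.007]],[[0.62,-0.325,0.139],[0,0,0.007]],[[0.62,-0.325,0.139],[0,0,0.007]],[[0.62,-0.325,0.139],[0,0,0.007]],[[0.62,-0.325,0.139],[0,0,0.007]],[[0.62,-0.325,0.139],[0,0,0.007]],[[0.62,-0.325,0.139],[0,0,0.007]],[[0.62,-0.325,0.139],[0,0,0.007]],[[0.62,-0.325,0.139],[0,0,0.007]],[[0.62,-0.325,0.139],[0,0,0.007]]]' 1 40
python3 - <<'E'
from h import *
s=observe();print(s["position"],np.degrees(np.arctan2(s["tool_rot"][1][0],s["tool_rot"][0][0])),s["q"])
p,W=cloud("side");x,y,z=W[...,0],W[...,1],W[...,2]
R=np.array(s["tool_rot"]);L=(W-s["position"])@R*1000
m=(abs(L[...,0])<40)&(abs(L[...,1])<75)&(L[...,2]>-50)&(L[...,2]<40)
for sg in(1,-1):
    q=L[m&(L[...,1]*sg>20)]; t=q[q[:,2]>q[:,2].max()-12]
    print(sg,len(q),"tip z",np.percentile(q[:,2],[90,97,100]).round(1),"x",t[:,0].min().round(1),t[:,0].max().round(1),"y",t[:,1].min().round(1),t[:,1].max().round(1))
m=(x>.3)&(x<.5)&(y>-.4)&(y<-.2)&(z>.06)&(z<.08); print(m.sum(),rect(W[m][:,:2]),np.median(z[m]))
u=proj("side",s["position"])[0].astype(int)
c=p[u[1]-80:u[1]+130,u[0]-120:u[0]+120,::-1];cv2.imwrite("pics/h1.png",cv2.resize(c,None,fx=2.8,fy=2.8)[:600])
p,W=cloud("top");z=W[...,2];x=W[...,0];y=W[...,1]
m=(x>.3)&(x<.5)&(y>-.4)&(y<-.2)&(z>.06)&(z<.08); print("top",m.sum(),rect(W[m][:,:2]),np.median(z[m]))
E
```

```text
time_s: 1.1
position: [0.4004, -0.2932, 0.1806]
tool_rot: [[0.971, 0.241, -0.0], [0.241, -0.971, -0.0], [-0.0, 0.0, -1.0]]
ft_force: [-0.2, -0.5, -0.8]
grip_width: 0.0855
gripper_force: 0.0
[ 0.40041524 -0.29322662  0.18064763] 13.93709218672646 [-4.99002280e+01  2.02699954e+01  8.92877528e+01 -2.19216488e-02
  7.04288272e+01  2.61700183e+01]
1 11 tip z [5.1 6.2 6.7] x 4.8 9.7 y 37.5 47.4
-1 162 tip z [-1.6  3.3  6.3] x -9.5 11.3 y -58.2 -42.4
1062 [ 398.5 -290.3  154.1   75.1   15.1] 0.06817179422914091
top 80 [ 438.5 -305.7  122.1   48.6   47.7] 0.06890011199456467
```

View pics/h1.png

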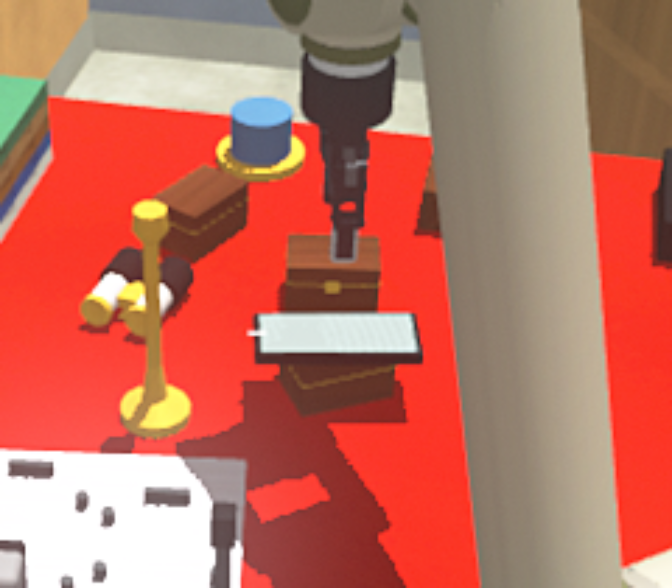

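The fingers hang straight above the phone at crop (345,250), and the open tips are 6.5 mm beyond the TCP. Next I'll get tighter phone edges and work out the descent.

Run:
```python
from h import *
p,W=cloud("side");x,y,z=W[...,0],W[...,1],W[...,2]
s=observe()
for lo in(.062,.065,.0665):
    m=((x>.3)&(x<.5)&(y>-.4)&(y<-.2)&(z>lo)&(z<.0712)).astype(np.uint8)
    k,l,st,_=cv2.connectedComponentsWithStats(m,connectivity=4);i=1+np.argmax(st[1:,4])
    print(lo,st[i],rect(W[l==i][:,:2]))
# colour: bright screen only
c=p.astype(int);m=(c.min(-1)>150)&(x>.3)&(x<.5)&(y>-.4)&(y<-.2)&(z>.06)
print("screen",m.sum(),rect(W[m][:,:2]))
go(.4005,-.2925,.10,14.5)
```

```text
0.062 [353 210  62  19 950] [ 396.5 -289.4  152.5   73.6   11.8]
0.065 [353 210  62  17 878] [ 396.9 -287.9  151.    72.2   13.3]
0.0665 [353 210  61  17 754] [ 397.1 -288.5  150.9   70.4   13.1]
screen 875 [ 397.6 -290.1  143.8  128.7   54.2]
row [0.0012, -0.002, 0.1615] [0.0002, -0.0, -0.0036] dist mm 81 t 1.25
```

```bash
python3 -m handwheel '[[[-0.002,-0.004,0.05],[0,0,0.001]],[[-0.002,-0.004,0.1],[0,0,0.001]],[[-0.002,-0.004,0.15],[0,0,0.001]],[[-0.002,-0.004,0.18],[0,0,0.001]],[[-0.002,-0.004,0.18],[0,0,0.001]],[[-0.002,-0.004,0.18],[0,0,0.001]]]' 1 30
python3 - <<'E'
from h import *
p,W=cloud("side");s=observe()
u=proj("side",[s["position"][0],s["position"][1],.065])[0].astype(int)
c=p[u[1]-60:u[1]+40,u[0]-60:u[0]+60,::-1];cv2.imwrite("pics/h2.png",cv2.resize(c,None,fx=5,fy=5,interpolation=cv2.INTER_CUBIC))
go(.399,-.291,.0705,13.5)
E
```

```text
time_s: 1.85
position: [0.3992, -0.2915, 0.0911]
tool_rot: [[0.971, 0.237, 0.0], [0.237, -0.971, -0.0], [0.0, 0.0, -1.0]]
ft_force: [0.8, 0.0, 0.5]
grip_width: 0.0853
gripper_force: 0.0
row [-0.0006, -0.0014, 0.0418] [0.0004, -0.0002, 0.0013] dist mm 21 t 1.9
```

View pics/h2.png

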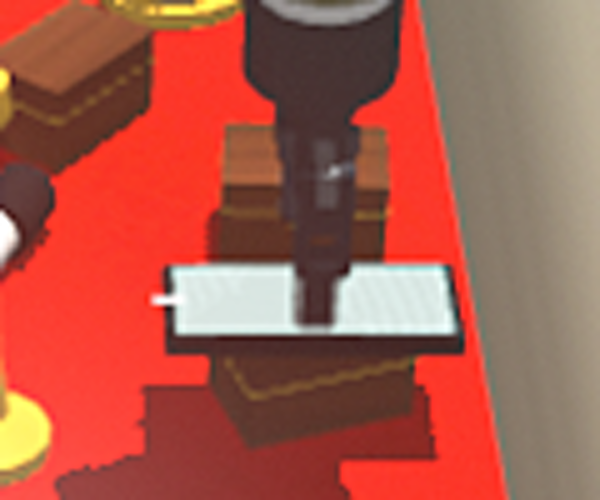

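The near fingertip is at crop (315,320), just outside and above the phone's near edge, and well centred along its length. Descend and close.

```bash
python3 -m handwheel '[[[-0.001,-0.001,0.02],[0,0,0.001]],[[-0.001,-0.001,0.041],[0,0,0.001]],[[-0.001,-0.001,0.041],[0,0,0.001]],[[-0.001,-0.001,0.041],[0,0,0.001]]]' 1 30; python3 -m handwheel '[[[0,0,0],[0,0,0]],[[0,0,0],[0,0,0]],[[0,0,0],[0,0,0]],[[0,0,0],[0,0,0]],[[0,0,0],[0,0,0]],[[0,0,0],[0,0,0]],[[0,0,0],[0,0,0]],[[0,0,0],[0,0,0]]]' 0 30
```

```text
time_s: 2.3
position: [0.3988, -0.2903, 0.0698]
tool_rot: [[0.972, 0.235, -0.0], [0.235, -0.972, 0.001], [-0.0, -0.001, -1.0]]
ft_force: [1.1, -0.4, -0.2]
grip_width: 0.085
gripper_force: 0.0
time_s: 3.1
position: [0.399, -0.2905, 0.0705]
tool_rot: [[0.972, 0.235, 0.001], [0.235, -0.972, -0.001], [0.0, 0.001, -1.0]]
ft_force: [-0.6, 0.6, 5.7]
grip_width: 0.0651
gripper_force: 34.2
```

```bash
python3 -m handwheel '[[[0,0,-0.01],[0,0,0]],[[0,0,-0.03],[0,0,0]],[[0,0,-0.1],[0,0,0]],[[0,0,-0.2],[0,0,0]],[[0,0,-0.3],[0,0,0]],[[0,0,-0.4],[0,0,0]],[[0,0,-0.46],[0,0,0]],[[0,0,-0.46],[0,0,0]],[[0,0,-0.46],[0,0,0]]]' 0 40
python3 - <<'E'
from h import *
s=observe();print(s["grip_width"])
for n in("side","top"):
    p,W=cloud(n);x,y,z=W[...,0],W[...,1],W[...,2];R=np.array(s["tool_rot"]);L=(W-s["position"])@R*1000
    m=(abs(L[...,0])<95)&(abs(L[...,1])<50)&(L[...,2]>-5)&(L[...,2]<25)&((abs(L[...,0])>20)|(abs(L[...,1])<25))
    q=L[m];print(n,len(q),rect(q[:,:2]/1000),"z",np.median(q[:,2]))
    m=(x>.3)&(x<.5)&(y>-.38)&(y<-.22)&(z>.045)&(z<.075)
    print(" box",m.sum(),rect(W[m][:,:2]) if m.any() else "",np.median(z[m]))
    if n=="side": cv2.imwrite("pics/l1.png",cv2.resize(p[60:280,270:500,::-1],None,fx=2.7,fy=2.7))
go(.41,-.06,.30,99)
E
```

```text
time_s: 4.0
position: [0.3985, -0.29, 0.2999]
tool_rot: [[0.972, 0.235, -0.0], [0.235, -0.972, 0.0], [-0.0, -0.0, -1.0]]
ft_force: [-0.3, 0.4, -2.5]
grip_width: 0.0647
gripper_force: 46.3
0.06465987054598615
side 932 [ -1.1  -4.1 154.6  73.5  -2.7] z 2.458587296866397
 box 649 [ 395.1 -295.3   93.8   67.8   31.9] 0.05546331390708847
top 647 [  4.3   1.2 139.9  65.5  -0.7] z 3.229443854747924
 box 0  nan
row [0.1307, -0.4414, -0.0017] [-0.0011, -0.0003, -0.4744] dist mm 230 t 4.1
  return _methods._mean(a, axis=axis, dtype=dtype,
  ret = ret.dtype.type(ret / rcount)
```

View pics/l1.png

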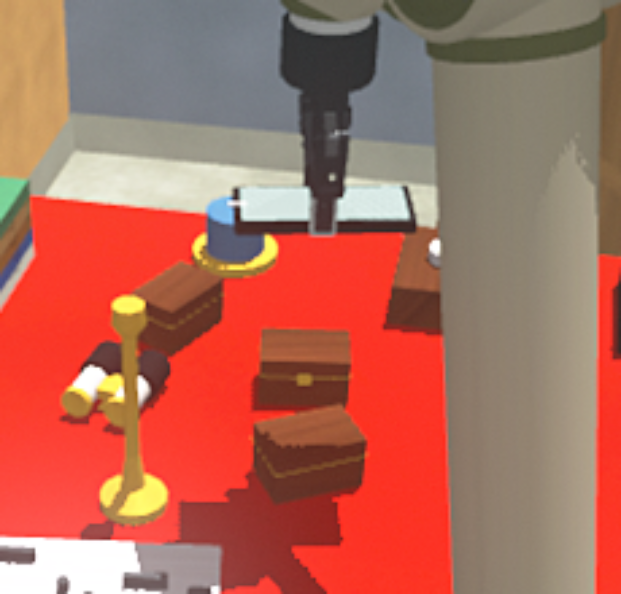

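The phone is held level at crop (325,210) and the box stands alone at (310,455), yaw about 32°. Now to the plate, turning on the way, clear of the candlestick.

```bash
python3 -m handwheel '[[[0.131,-0.441,-0.02],[0,0,-0.481]],[[0.131,-0.441,-0.02],[0,0,-0.481]],[[0.131,-0.441,-0.02],[0,0,-0.481]],[[0.131,-0.441,-0.02],[0,0,-0.481]],[[0.131,-0.441,-0.02],[0,0,-0.481]],[[0.131,-0.441,-0.02],[0,0,-0.481]],[[0.131,-0.441,-0.02],[0,0,-0.481]],[[0.131,-0.441,-0.02],[0,0,-0.481]],[[0.131,-0.441,-0.02],[0,0,-0.481]],[[0.131,-0.441,-0.02],[0,0,-0.481]]]' 0 40
python3 -c "
from h import *
go(.6155,-.0205,.2,100.2)"
```

```text
time_s: 5.1
position: [0.4102, -0.0604, 0.3087]
tool_rot: [[-0.172, 0.985, -0.003], [0.985, 0.172, 0.001], [0.002, -0.003, -1.0]]
ft_force: [-0.2, 0.3, -1.7]
grip_width: 0.0645
gripper_force: 46.3
row [0.0076, 0.4188, 0.2162] [-0.0009, -0.0006, -0.0016] dist mm 236 t 5.1
```

```bash
python3 -m handwheel '[[[0.008,0.419,0.216],[0,0,-0.002]],[[0.008,0.419,0.216],[0,0,-0.002]],[[0.008,0.419,0.216],[0,0,-0.002]],[[0.008,0.419,0.216],[0,0,-0.002]],[[0.008,0.419,0.216],[0,0,-0.002]],[[0.008,0.419,0.216],[0,0,-0.002]],[[0.008,0.419,0.216],[0,0,-0.002]],[[0.008,0.419,0.216],[0,0,-0.002]]]' 0 40
cat > ph.py <<'E'
from h import *
s=observe();R=np.array(s["tool_rot"]);print(s["position"],np.degrees(np.arctan2(R[1,0],R[0,0])))
for n in("top","side"):
    p,W=cloud(n);np.savez(n+"1.npz",p=p,d=W);L=(W-s["position"])@R*1000
    m=(abs(L[...,0])<95)&(abs(L[...,1])<50)&(L[...,2]>-5)&(L[...,2]<17)&((abs(L[...,0])>20)|(abs(L[...,1])<25))
    q=L[m];print(n,len(q),"phone in tool",rect(q[:,:2]/1000),"z",np.median(q[:,2]),"x",np.percentile(q[:,0],[0,1,99,100]).round(1),"y",np.percentile(q[:,1],[0,1,99,100]).round(1))
    cv2.imwrite(f"pics/{n}_{s['time_s']:.2f}.png",p[...,::-1])
E
python3 ph.py
```

```text
time_s: 5.9
position: [0.6158, -0.0221, 0.2022]
tool_rot: [[-0.172, 0.985, -0.001], [0.985, 0.172, 0.0], [0.0, -0.001, -1.0]]
ft_force: [-0.3, -0.1, -2.3]
grip_width: 0.0651
gripper_force: 46.4
[ 0.61576912 -0.02211292  0.20220941] 99.8976395070322
top 475 phone in tool [-4.900e+00  1.500e+00  1.495e+02  6.640e+01  1.000e-01] z 2.6705981320738728 x [-79.7 -79.1  61.7  69.8] y [-31.8 -31.2  34.1  34.8]
side 1243 phone in tool [  0.2   0.5 155.6  66.8  -0.3] z 1.7366134846647943 x [-77.8 -66.8  74.4  78. ] y [-33.3 -32.5  31.9  33.7]
```

```bash
python3 -c "
from h import *
go(.6136,-.0162,.04,100.1)"
```

```text
row [0.0128, -0.0028, 0.3259] [0.0003, 0.0001, -0.0012] dist mm 163 t 6.0
```

```bash
python3 -m handwheel '[[[0.013,-0.003,0.06],[0,0,-0.001]],[[0.013,-0.003,0.15],[0,0,-0.001]],[[0.013,-0.003,0.23],[0,0,-0.001]],[[0.013,-0.003,0.3],[0,0,-0.001]],[[0.013,-0.003,0.324],[0,0,-0.001]],[[0.013,-0.003,0.324],[0,0,-0.001]],[[0.013,-0.003,0.324],[0,0,-0.001]],[[0.013,-0.003,0.324],[0,0,-0.001]]]' 0 40
python3 ph.py
python3 - <<'E'
from h import *
a=cv2.imread(sorted(__import__('glob').glob("pics/top_*.png"),key=lambda f:float(f[9:-4]))[-1])[150:300,230:390]
b=cv2.imread(sorted(__import__('glob').glob("pics/side_*.png"),key=lambda f:float(f[10:-4]))[-1])[240:360,220:370]
a=cv2.resize(a,(400,375));b=cv2.resize(b,(400,320));
o=np.zeros((375,800,3),np.uint8);o[:,:400]=a;o[:320,400:]=b;cv2.imwrite("pics/pl1.png",o)
go(.6136,-.0162,.0265,100.1)
E
```

```text
time_s: 6.8
position: [0.615, -0.0161, 0.0423]
tool_rot: [[-0.175, 0.985, 0.004], [0.985, 0.175, -0.001], [-0.001, 0.004, -1.0]]
ft_force: [-0.0, 0.9, -1.3]
grip_width: 0.0651
gripper_force: 46.4
[ 0.61497498 -0.01608255  0.04227297] 100.08742851029658
top 311 phone in tool [-66.1  -9.5  78.8  46.1 -47.6] z 2.459140705887693 x [-94.8 -93.8 -35.6 -32.4] y [-48.4 -32.3  31.1  34. ]
side 714 phone in tool [  4.1   6.2 151.   97.4  -8.2] z 2.5679390631732177 x [-77.2 -66.5  72.8  75.2] y [-49.9 -33.4  33.1  48.8]
row [-0.0002, -0.0022, 0.0303] [0.0008, 0.0004, -0.0] dist mm 15 t 6.9
```

View pics/pl1.png

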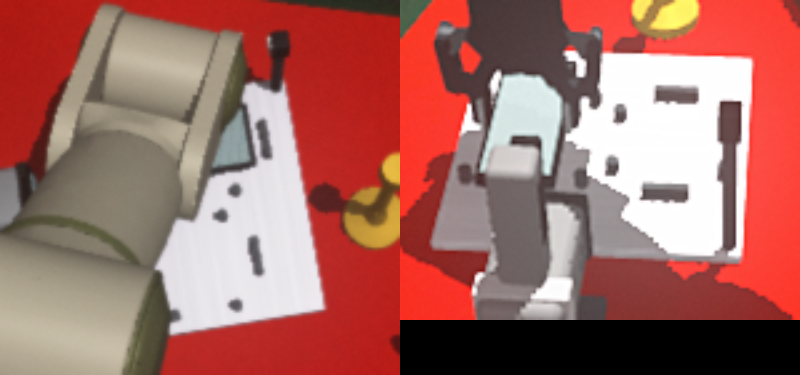

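The phone hangs inside its bay: top crop shows its right end at (250,140) just left of the bar at (264,138), and the side crop shows it between the posts. Lower it gently.

```bash
python3 -m handwheel '[[[0,-0.002,0.01],[0,0,0]],[[0,-0.002,0.02],[0,0,0]],[[0,-0.002,0.028],[0,0,0]],[[0,-0.002,0.031],[0,0,0]],[[0,-0.002,0.031],[0,0,0]],[[0,-0.002,0.031],[0,0,0]]]' 0 40; python3 ph.py
```

```text
time_s: 7.5
position: [0.6128, -0.0159, 0.0247]
tool_rot: [[-0.175, 0.985, -0.0], [0.985, 0.175, 0.0], [0.0, -0.0, -1.0]]
ft_force: [-4.6, 0.5, 4.2]
grip_width: 0.0647
gripper_force: 47.1
[ 0.61275348 -0.0159415   0.02472789] 100.09363795604455
top 591 phone in tool [-61.1   0.1 100.   67.8 -89.7] z 6.30527528647177 x [-95.  -94.2 -29.5 -26.9] y [-49.9 -49.   47.5  50. ]
side 878 phone in tool [ 2.000e-01  1.000e-01  1.886e+02  1.000e+02 -1.000e-01] z 3.6521406944034496 x [-94.1 -78.8  93.   94.6] y [-50.  -49.1  49.3  50. ]
```

```bash
python3 -m handwheel '[[[0,0,0],[0,0,0]],[[0,0,0],[0,0,0]],[[0,0,0],[0,0,0]],[[0,0,0],[0,0,0]],[[0,0,-0.02],[0,0,0]],[[0,0,-0.1],[0,0,0]],[[0,0,-0.2],[0,0,0]],[[0,0,-0.3],[0,0,0]],[[0,0,-0.4],[0,0,0]],[[0,0,-0.5],[0,0,0]]]' 1 30
python3 -c "
from h import *
go(.40,-.10,.30,122)"
```

```text
time_s: 8.6
position: [0.6124, -0.0158, 0.2777]
tool_rot: [[-0.175, 0.985, 0.001], [0.985, 0.175, -0.0], [-0.0, 0.001, -1.0]]
ft_force: [0.8, -0.9, -0.1]
grip_width: 0.0856
gripper_force: 0.0
row [-0.0913, -0.4476, -0.045] [0.0003, 0.0002, -0.1217] dist mm 230 t 8.6
```

```bash
python3 -m handwheel '[[[-0.09,-0.448,-0.045],[0,0,0.378]],[[-0.09,-0.448,-0.045],[0,0,0.378]],[[-0.09,-0.448,-0.045],[0,0,0.378]],[[-0.09,-0.448,-0.045],[0,0,0.378]],[[-0.09,-0.448,-0.045],[0,0,0.378]],[[-0.09,-0.448,-0.045],[0,0,0.378]],[[-0.09,-0.448,-0.045],[0,0,0.378]],[[-0.09,-0.448,-0.045],[0,0,0.378]],[[-0.09,-0.448,-0.045],[0,0,0.378]]]' 1 30
cat > see.py <<'E'
from h import *
print(observe()["time_s"])
for n in("top","side"):
    p,W=cloud(n);np.savez(n+"2.npz",p=p,W=W);x,y,z=W[...,0],W[...,1],W[...,2]
    cv2.imwrite(f"pics/{n}_s{observe()['time_s']:.2f}.png",p[...,::-1])
    for nm,X,Y,zl,zh in(("box",(.33,.47),(-.37,-.22),.048,.07),("phone",(.5,.72),(-.13,.09),.017,.024),("boxplate",(.43,.56),(-.11,.03),.055,.08),("plate",(.3,.8),(-.25,.15),.006,.014)):
        m=(x>X[0])&(x<X[1])&(y>Y[0])&(y<Y[1])&(z>zl)&(z<zh)
        if nm=="phone": m&=abs((x-.6145)*.985+(y+.02)*.175)<.041; m&=abs((y+.02)*.985-(x-.6145)*.175)<.083
        if m.sum()>30: print(n,nm,m.sum(),rect(W[m][:,:2]),np.median(z[m]).round(4))
E
python3 see.py
python3 -c "
from h import *
go(.397,-.298,.12,32)"
```

```text
time_s: 9.5
position: [0.4001, -0.0995, 0.2977]
tool_rot: [[0.848, 0.53, 0.001], [0.53, -0.848, -0.001], [0.001, 0.001, -1.0]]
ft_force: [0.6, 0.8, 0.5]
grip_width: 0.0855
gripper_force: 0.0
9.5
top box 977 [ 397.9 -299.3   92.2   62.9   31.4] 0.0558
top phone 949 [616.5 -17.8 154.3  73.  -79.2] 0.0216
top plate 3375 [549.8 -48.8 495.1 400.8  -0.8] 0.0099
side box 605 [ 395.3 -296.9   94.5   67.8   31.1] 0.0556
side phone 721 [613.8 -22.7 160.5  66.2 -79.8] 0.022
side plate 5351 [572.3 -50.  454.  399.7   0. ] 0.0101
row [-0.2175, 0.3321, 0.355] [0.0002, -0.0001, 0.0015] dist mm 266 t 9.6
```

```bash
python3 -m handwheel '[[[-0.217,0.332,0.1],[0,0,0.004]],[[-0.217,0.332,0.2],[0,0,0.004]],[[-0.217,0.332,0.3],[0,0,0.004]],[[-0.217,0.332,0.355],[0,0,0.004]],[[-0.217,0.332,0.355],[0,0,0.004]],[[-0.217,0.332,0.355],[0,0,0.004]],[[-0.217,0.332,0.355],[0,0,0.004]],[[-0.217,0.332,0.355],[0,0,0.004]]]' 1 30
python3 -c "
from h import *
go(.3965,-.298,.032,31.3)"
```

```text
time_s: 10.4
position: [0.3966, -0.2976, 0.12]
tool_rot: [[0.853, 0.521, -0.0], [0.521, -0.853, 0.0], [0.0, -0.0, -1.0]]
ft_force: [-0.2, -0.2, -0.1]
grip_width: 0.0857
gripper_force: 0.0
row [-0.0006, 0.0006, 0.1761] [-0.0001, -0.0, 0.0007] dist mm 88 t 10.4
```

```bash
python3 -m handwheel '[[[0,0,0.04],[0,0,0.001]],[[0,0,0.09],[0,0,0.001]],[[0,0,0.14],[0,0,0.001]],[[0,0,0.17],[0,0,0.001]],[[0,0,0.176],[0,0,0.001]],[[0,0,0.176],[0,0,0.001]],[[0,0,0.176],[0,0,0.001]]]' 1 30; python3 -m handwheel '[[[0,0,0],[0,0,0]],[[0,0,0],[0,0,0]],[[0,0,0],[0,0,0]],[[0,0,0],[0,0,0]],[[0,0,0],[0,0,0]],[[0,0,0],[0,0,0]],[[0,0,0],[0,0,0]],[[0,0,0],[0,0,0]]]' 0 40
```

```text
time_s: 11.1
position: [0.3971, -0.298, 0.033]
tool_rot: [[0.855, 0.518, 0.002], [0.518, -0.855, -0.002], [0.0, 0.003, -1.0]]
ft_force: [-0.2, 0.3, -0.2]
grip_width: 0.0854
gripper_force: 0.0
time_s: 11.9
position: [0.3967, -0.298, 0.0325]
tool_rot: [[0.856, 0.518, 0.001], [0.518, -0.856, -0.001], [0.0, 0.002, -1.0]]
ft_force: [-0.7, 1.9, 7.2]
grip_width: 0.0615
gripper_force: 43.2
```

```bash
python3 -m handwheel '[[[0,0,-0.01],[0,0,0]],[[0,0,-0.04],[0,0,0]],[[0,0,-0.12],[0,0,0]],[[0,0,-0.2],[0,0,0]],[[0,0,-0.3],[0,0,0]],[[0,0,-0.4],[0,0,0]],[[0,0,-0.5],[0,0,0]],[[0,0,-0.52],[0,0,0]],[[0,0,-0.52],[0,0,0]]]' 0 40
python3 -c "
from h import *
go(.4957,-.0402,.25,100.1)"
```

```text
time_s: 12.8
position: [0.3965, -0.2978, 0.2927]
tool_rot: [[0.856, 0.517, 0.002], [0.517, -0.856, -0.002], [0.0, 0.003, -1.0]]
ft_force: [0.3, 0.2, -3.8]
grip_width: 0.0614
gripper_force: 45.5
row [0.4364, -0.3385, 0.0846] [0.0008, 0.0004, -0.383] dist mm 279 t 12.8
```

```bash
python3 -m handwheel '[[[0.436,-0.338,0.085],[0,0,-0.383]],[[0.436,-0.338,0.085],[0,0,-0.383]],[[0.436,-0.338,0.085],[0,0,-0.383]],[[0.436,-0.338,0.085],[0,0,-0.383]],[[0.436,-0.338,0.085],[0,0,-0.383]],[[0.436,-0.338,0.085],[0,0,-0.383]],[[0.436,-0.338,0.085],[0,0,-0.383]],[[0.436,-0.338,0.085],[0,0,-0.383]],[[0.436,-0.338,0.085],[0,0,-0.383]],[[0.436,-0.338,0.085],[0,0,-0.383]]]' 0 40
python3 - <<'E'
from h import *
s=observe();R=np.array(s["tool_rot"]);print(s["position"],np.degrees(np.arctan2(R[1,0],R[0,0])))
for n in("top","side"):
    p,W=cloud(n);L=(W-s["position"])@R*1000;x,y,z=L[...,0],L[...,1],L[...,2]
    m=(abs(x)<65)&(abs(y)<45)&(z>-35)&(z<40)&(abs(x)>14)&((abs(y)<29)|(abs(x)>20))
    q=L[m];print(n,len(q),rect(q[:,:2]/1000),"ztop",np.percentile(q[:,2],[1,5]))
    t=L[m&(z<-15)];
    if len(t)>20: print(" top face",len(t),rect(t[:,:2]/1000),t.min(0),t.max(0))
    f=L[m&(z>-15)&(z<20)]
    if len(f)>20: print(" sides x",np.percentile(f[:,0],[1,99]),"y",np.percentile(f[:,1],[1,99]))
go(.4957,-.0402,.06,100.2)
E
```

```text
time_s: 13.8
position: [0.495, -0.0403, 0.2475]
tool_rot: [[-0.171, 0.985, -0.003], [0.985, 0.171, 0.001], [0.002, -0.003, -1.0]]
ft_force: [-0.2, 0.3, -2.8]
grip_width: 0.0615
gripper_force: 45.3
[ 0.49500047 -0.04033346  0.24747528] 99.85941680450765
top 211 [  1.9 -16.9 103.3  41.5  22.4] ztop [-26.92405135 -25.89274221]
 top face 184 [  2.8 -16.6 101.3  41.5  22.4] [-49.20425244 -29.46619213 -27.49631424] [ 43.33165246  21.92929412 -15.41590121]
side 1146 [ 4.2  0.3 89.4 62.6 -1.3] ztop [-26.38904111 -25.39241383]
 top face 549 [ 3.6  0.  87.6 62.2 -0.7] [-40.2028071  -31.43499702 -26.78321733] [ 47.6284536   30.69550078 -15.005242  ]
 sides x [35.88583594 48.33612109] y [-31.48090036  29.41966306]
row [0.0002, 0.0016, 0.3764] [-0.0005, -0.0003, -0.0017] dist mm 188 t 13.9
```

```bash
python3 -m handwheel '[[[0.003,0.001,0.08],[0,0,-0.002]],[[0.003,0.001,0.17],[0,0,-0.002]],[[0.003,0.001,0.26],[0,0,-0.002]],[[0.003,0.001,0.34],[0,0,-0.002]],[[0.003,0.001,0.376],[0,0,-0.002]],[[0.003,0.001,0.376],[0,0,-0.002]],[[0.003,0.001,0.376],[0,0,-0.002]],[[0.003,0.001,0.376],[0,0,-0.002]]]' 0 40
python3 - <<'E'
from h import *
p,W=cloud("side")
cv2.imwrite("pics/b1.png",cv2.resize(p[230:360,220:370,::-1],None,fx=4.5,fy=4.5,interpolation=cv2.INTER_CUBIC))
go(.4954,-.0388,.0435,100.2)
E
```

```text
time_s: 14.7
position: [0.4966, -0.0391, 0.0623]
tool_rot: [[-0.181, 0.984, 0.003], [0.984, 0.181, -0.001], [-0.001, 0.002, -1.0]]
ft_force: [-0.5, -0.2, -3.0]
grip_width: 0.0617
gripper_force: 45.2
row [0.001, -0.0022, 0.0377] [0.0008, 0.0004, 0.0012] dist mm 19 t 14.75
```

View pics/b1.png

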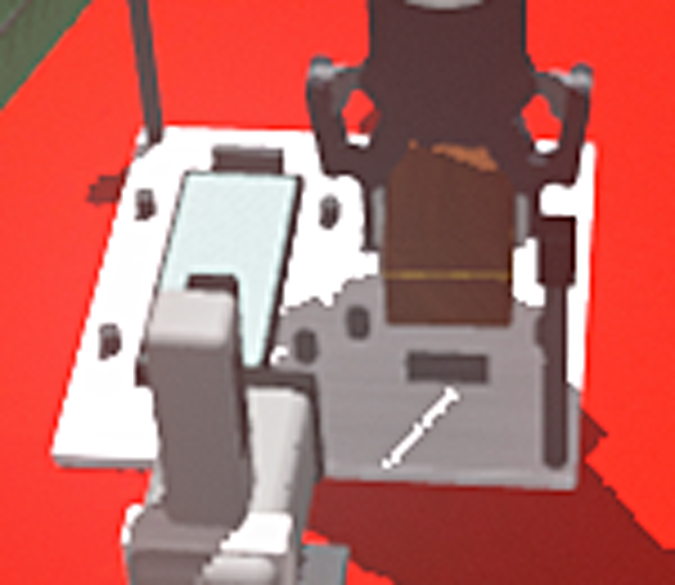

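The box hovers over its bay (crop 450,250), level, with the phone in its own bay at (235,265). Lower the box.

```bash
python3 -m handwheel '[[[0.001,-0.002,0.012],[0,0,0]],[[0.001,-0.002,0.024],[0,0,0]],[[0.001,-0.002,0.032],[0,0,0]],[[0.001,-0.002,0.036],[0,0,0]],[[0.001,-0.002,0.038],[0,0,0]],[[0.001,-0.002,0.038],[0,0,0]]]' 0 40; python3 -c "
from h import *
go(.4954,-.0388,.0425,100.2)"
```

```text
time_s: 15.35
position: [0.4945, -0.0384, 0.0426]
tool_rot: [[-0.182, 0.983, -0.0], [0.983, 0.182, -0.0], [-0.0, -0.0, -1.0]]
ft_force: [-4.1, 1.3, 7.0]
grip_width: 0.0619
gripper_force: 46.0
row [-0.001, 0.0016, 0.0002] [-0.0001, 0.0, 0.0014] dist mm 1 t 15.35
```

```bash
python3 -m handwheel '[[[0,0,0],[0,0,0]],[[0,0,0],[0,0,0]],[[0,0,0],[0,0,0]],[[0,0,0],[0,0,0]],[[0,0,-0.03],[0,0,0]],[[0,0,-0.1],[0,0,0]],[[0,0,-0.2],[0,0,0]],[[0,0,-0.3],[0,0,0]],[[0,0,-0.4],[0,0,0]],[[0,0,-0.54],[0,0,0]]]' 1 30
python3 -c "
from h import *
go(.40,.28,.33,10.2)"
```

```text
time_s: 16.35
position: [0.4942, -0.0383, 0.2943]
tool_rot: [[-0.181, 0.983, 0.0], [0.983, 0.181, -0.0], [-0.0, 0.0, -1.0]]
ft_force: [1.4, 0.6, -0.8]
grip_width: 0.085
gripper_force: 0.0
row [0.6603, -0.0698, -0.0716] [0.0001, -0.0, 0.5014] dist mm 334 t 16.35
```

```bash
python3 -m handwheel '[[[0.66,-0.07,-0.072],[0,0,0.501]],[[0.66,-0.07,-0.072],[0,0,0.501]],[[0.66,-0.07,-0.072],[0,0,0.501]],[[0.66,-0.07,-0.072],[0,0,0.501]],[[0.66,-0.07,-0.072],[0,0,0.501]],[[0.66,-0.07,-0.072],[0,0,0.501]],[[0.66,-0.07,-0.072],[0,0,0.501]],[[0.66,-0.07,-0.072],[0,0,0.501]],[[0.66,-0.07,-0.072],[0,0,0.501]],[[0.66,-0.07,-0.072],[0,0,0.501]]]' 1 30
python3 see.py
python3 - <<'E'
from h import *
p=np.load("top2.npz")["p"]
cv2.imwrite("pics/chk.png",cv2.resize(p[175:295,245:365,::-1],None,fx=5,fy=5,interpolation=cv2.INTER_CUBIC))
E
```

```text
time_s: 17.35
position: [0.3999, 0.2805, 0.3279]
tool_rot: [[0.928, 0.374, -0.0], [0.374, -0.928, -0.0], [-0.0, 0.0, -1.0]]
ft_force: [1.0, -0.8, 0.0]
grip_width: 0.0852
gripper_force: 0.0
17.35
top phone 1008 [615.5 -19.1 152.   67.8 -80.1] 0.0214
top boxplate 946 [496.9 -40.9  91.7  63.2 -78.4] 0.0658
top plate 5437 [550.5 -50.  497.4 398.8  -0.7] 0.0098
side phone 691 [613.9 -23.  160.3  66.2 -79.6] 0.022
side boxplate 212 [510.  -32.2  90.8  28.9 -78.4] 0.0656
side plate 3603 [ 5.557e+02 -4.870e+01  4.881e+02  3.970e+02 -2.000e-01] 0.0101
```

View pics/chk.png

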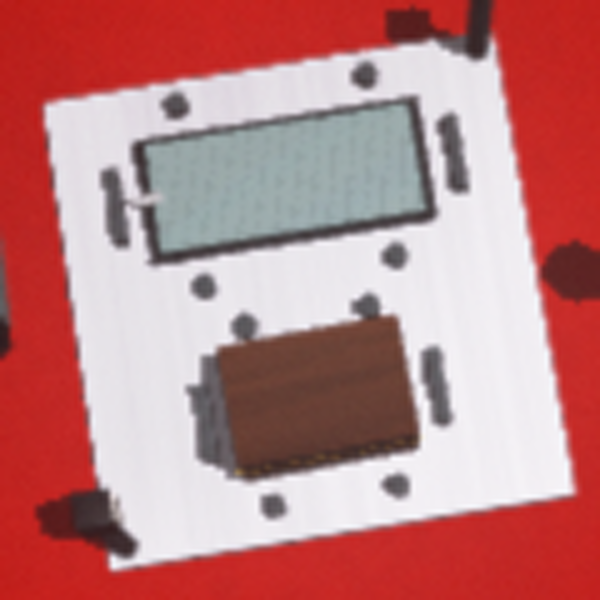

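The phone (crop 285,180) and box (320,395) both stand in their bays with gaps even to about 1 mm and edges parallel to the stops. Now the scanner: move above it, offset toward the trigger side.

```bash
python3 -c "
from h import *
d=np.load('top2.npz');W=d['W'];x,y,z=W[...,0],W[...,1],W[...,2]
m=(z>.205)&(z<.225)&(y>.15)&(y<.25)&(x>.48)&(x<.6); print(m.sum(),rect(W[m][:,:2]))
m=(z>.13)&(z<.205)&(y>.1)&(y<.25)&(x>.48)&(x<.6); print('trig',m.sum(),rect(W[m][:,:2]) if m.any() else 0)
go(.538,.186,.30,10.2)"
```

```text
204 [538.1 195.9  33.6  30.   11.7]
trig 243 [539.3 181.   57.   34.5 -82.5]
row [0.1844, 0.2776, 0.0557] [0.0, 0.0001, 0.0663] dist mm 169 t 17.45
```

```bash
python3 -m handwheel '[[[0.184,0.278,0.056],[0,0,0.066]],[[0.184,0.278,0.056],[0,0,0.066]],[[0.184,0.278,0.056],[0,0,0.066]],[[0.184,0.278,0.056],[0,0,0.066]],[[0.184,0.278,0.056],[0,0,0.066]],[[0.184,0.278,0.056],[0,0,0.066]]]' 1 25
python3 - <<'E'
from h import *
s=observe();R=np.array(s["tool_rot"])
p,W=cloud("side");L=(W-s["position"])@R*1000;x,y,z=L[...,0],L[...,1],L[...,2]
m=(abs(x)<30)&(abs(y)<75)&(z>-10)&(z<12);q=L[m];print("fingers",m.sum(),np.percentile(q[:,1],[0,2,98,100]),"x",np.percentile(q[:,0],[2,98]))
m=(abs(x)<40)&(abs(y)<75)&(z>80)&(z<160);q=L[m];print("grip+trig",rect(q[:,:2]/1000),"y",np.percentile(q[:,1],[0,2,98,100]),"x",np.percentile(q[:,0],[2,98]))
cv2.imwrite("pics/sc.png",cv2.resize(p[200:400,200:340,::-1],None,fx=3,fy=3))
go(.538,.1862,.185,10.2)
E
```

```text
time_s: 18.05
position: [0.5377, 0.1859, 0.3001]
tool_rot: [[0.984, 0.181, -0.0], [0.181, -0.984, 0.0], [-0.0, -0.0, -1.0]]
ft_force: [0.2, -0.5, 0.6]
grip_width: 0.0856
gripper_force: 0.0
fingers 129 [-58.12438122 -56.19752843  46.35446328  48.78647713] x [-10.82180357  10.36369124]
grip+trig [  0.2   0.8  63.7  35.8 -89.2] y [-30.94675589 -29.2003323   27.41190749  32.65992056] x [-16.89169468  16.40925492]
row [0.0012, 0.0006, 0.2309] [-0.0001, -0.0001, 0.0013] dist mm 115 t 18.1
```

View pics/sc.png

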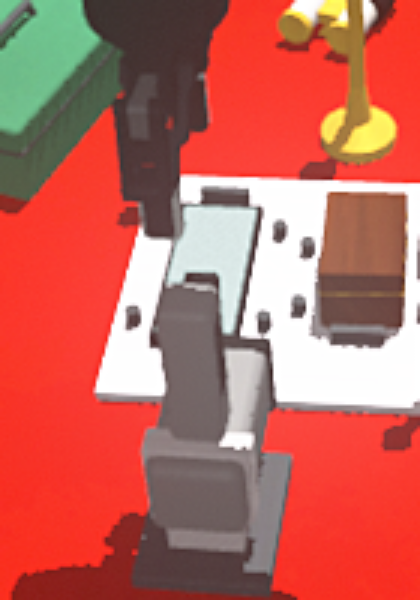

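The open fingers are centred over the grip and trigger (crop 190,290), with about 12 mm free on each side. Descend, shift back about 7 mm, then squeeze.

```bash
python3 -m handwheel '[[[0.001,0,0.05],[0,0,0.001]],[[0.001,0,0.11],[0,0,0.001]],[[0.001,0,0.17],[0,0,0.001]],[[0.001,0,0.21],[0,0,0.001]],[[0.001,0,0.231],[0,0,0.001]],[[0.001,0,0.231],[0,0,0.001]],[[0.001,-0.014,0.231],[0,0,0.001]],[[0.001,-0.014,0.231],[0,0,0.001]],[[0.001,-0.014,0.231],[0,0,0.001]]]' 1 25
```

```text
time_s: 19.0
position: [0.5376, 0.1931, 0.1855]
tool_rot: [[0.984, 0.177, 0.002], [0.177, -0.984, 0.0], [0.002, 0.0, -1.0]]
ft_force: [-0.9, -0.9, 0.2]
grip_width: 0.0854
gripper_force: 0.0
```

```bash
python3 -m handwheel '[[[0,0,0],[0,0,0]],[[0,0,0],[0,0,0]],[[0,0,0],[0,0,0]],[[0,0,0],[0,0,0]],[[0,0,0],[0,0,0]],[[0,0,0],[0,0,0]],[[0,0,0],[0,0,0]],[[0,0,0],[0,0,0]],[[0,0,0],[0,0,0]],[[0,0,0],[0,0,0]]]' 0 25
```

```text
time_s: 20.0
position: [0.5382, 0.1918, 0.1857]
tool_rot: [[0.985, 0.175, 0.003], [0.175, -0.985, -0.001], [0.002, 0.001, -1.0]]
ft_force: [0.5, -4.7, 6.0]
grip_width: 0.0423
gripper_force: 26.2
```

The width is 42 mm at 26 N, so the trigger is fully in. Release and retreat upward.

```bash
python3 -m handwheel '[[[0,0,0],[0,0,0]],[[0,0,0],[0,0,0]],[[0,0,0],[0,0,0]],[[0,0,0],[0,0,0]],[[0,0,0],[0,0,0]],[[0,0.008,0],[0,0,0]],[[0,0.008,0],[0,0,0]],[[0,0.008,-0.06],[0,0,0]],[[0,0.008,-0.15],[0,0,0]],[[0,0.008,-0.25],[0,0,0]]]' 1 25
python3 -c "
from h import *
go(.40,.28,.33,10)"
```

```text
time_s: 21.0
position: [0.5376, 0.1886, 0.3104]
tool_rot: [[0.984, 0.176, -0.002], [0.176, -0.984, -0.0], [-0.002, -0.0, -1.0]]
ft_force: [0.3, 0.7, -0.0]
grip_width: 0.0852
gripper_force: 0.0
row [-0.2388, -0.2283, -0.0386] [-0.0001, 0.0008, 0.0007] dist mm 166 t 21.0
```

```bash
python3 -m handwheel '[[[-0.239,-0.228,-0.039],[0,0,0]],[[-0.239,-0.228,-0.039],[0,0,0]],[[-0.239,-0.228,-0.039],[0,0,0]],[[-0.239,-0.228,-0.039],[0,0,0]],[[-0.239,-0.228,-0.039],[0,0,0]],[[-0.239,-0.228,-0.039],[0,0,0]]]' 1 25
python3 see.py | grep -v plate$
python3 - <<'E'
from h import *
a=np.load("top0.npz")["p"].astype(int);b=np.load("top2.npz")["p"].astype(int)
for nm,u0,u1,v0,v1 in(("clock",100,165,260,300),("candle",360,400,205,255),("binoc",418,468,190,235),("lookalike",450,530,200,310)):
    print(nm,(abs(a-b).max(-1)[v0:v1,u0:u1]>60).sum())
W=np.load("top2.npz")["W"];x,y,z=W[...,0],W[...,1],W[...,2]
m=(z>.13)&(z<.205)&(y>.1)&(y<.25)&(x>.48)&(x<.6); print('trig',m.sum(),rect(W[m][:,:2]))
E
```

```text
time_s: 21.6
position: [0.401, 0.2797, 0.3289]
tool_rot: [[0.984, 0.176, 0.0], [0.176, -0.984, -0.0], [0.0, 0.0, -1.0]]
ft_force: [0.5, -1.1, -0.4]
grip_width: 0.0853
gripper_force: 0.0
21.6
top phone 1014 [614.3 -17.5 157.   72.9 -82.8] 0.0215
top boxplate 948 [497.2 -40.9  91.7  64.  -77.9] 0.0657
top plate 5430 [ 5.496e+02 -5.030e+01  5.000e+02  3.984e+02 -3.000e-01] 0.0098
side phone 705 [614.9 -24.5 159.1  75.4 -75.1] 0.0219
side boxplate 88 [493.6 -34.1  87.   61.8 -78.4] 0.065
side plate 3818 [ 5.530e+02 -4.970e+01  4.928e+02  3.991e+02 -1.000e-01] 0.0101
clock 2133
candle 0
binoc 0
lookalike 0
trig 238 [539.3 180.4  56.6  34.1 -80.9]
```

Run:
```python
from h import *
from scipy.optimize import minimize
def ang(P):
    w,v=np.linalg.eigh(np.cov(P.T));a=v[:,1];return P.mean(0)*1e3,np.degrees(np.arctan2(a[1],a[0]))%180
for k in range(3):
    p,W=cloud("top");x,y,z=W[...,0],W[...,1],W[...,2];s=p.astype(int)
    m=(x>.43)&(x<.56)&(y>-.11)&(y<.03)&(z>.06)&(z<.08);print("box",*ang(W[m][:,:2]))
    m=(abs((x-.6155)*.985+(y+.02)*.175)<.037)&(abs((y+.02)*.985-(x-.6155)*.175)<.079)&(z>.0175)&(z<.03);print("phone",*ang(W[m][:,:2]))
    # plate edges: silhouette rect on colour (non-red) at z~.01
    m=(s[...,1]>120)&(x>.4)&(x<.71)&(y>-.2)&(y<.14)&(z<.014)&(z>.006);print("plate",rect(W[m][:,:2]))
```

```text
box [496.43885109 -40.95713898] 101.55087338719594
phone [614.87636124 -20.01853967] 100.17129398218462
plate [560.5 -52.1 281.4 250.5 -79.8]
box [496.50930701 -40.98815065] 102.09393264631733
phone [614.83831898 -20.15194345] 99.94048556129363
plate [560.7 -52.  281.3 250.6 -79.7]
box [496.50678588 -41.04619814] 101.726315149679
phone [615.09957641 -20.09823367] 100.05909177457414
plate [560.5 -52.3 282.1 249.9 -79.9]
```

```bash
python3 -c "
from rig import *
print(close_job())"
```

```text
the job is handed in; nothing more can be done
None
```

The phone and the watch box both stand right way up in their bays, about 1 mm off centre (the box turned about 1.5°); the trigger was then squeezed to a 42 mm grip width and released, and the job was handed in at about 22 s.

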